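# Hook up the drop guard and unload the sample station

### The job

Lift the amber drop guard of the sample station by the orange grip on its slotted strap and hook the strap's slot onto the red catch so that the guard stays up by itself; lower it on gently, never let it drop. Then reach in under the raised guard, take out the sample carrier with the copper disc and stand it in the middle of the green pad, keeping it upright all the way. Leave the guard hooked up and the other things where they are.

Things in the scene. Friction and masses are not known exactly. Their poses are not given: they have to be found in the camera images.
- station: Fixed sample station. Origin: underside, middle of the guard plane; x points into the station (away from the operator), y left, z up. Base plate 310 wide, x -60 to 190, top at z 20 mm. Guide posts at y +-128 (24 wide, x -20 to 12, top z 287). Behind the guard an open cage of 5 mm steel rods: sides at y +-135 from x 22, rear at x 179, roof from x 47 at z 155 to 161 mm.
- header (a point): Middle of the header bar that joins the post tops in front of the guard, on the station (its axes): bar 10 thick (x -20 to -10), 280 wide, z 261 to 287 mm. Header and catch stand over the lowered strap grip, so take the grip with the tool leaning back towards the operator 25 to 45 degrees from vertical.
- guard_edge (a point): Middle of the lower edge of the amber guard pane (220 wide, 125 high, 8 thick, x -4 to 4 of the station): z 20 mm when shut, 175 mm when hooked up. To reach in under it, the tool must lean back towards the operator by about 40 to 45 degrees.
- catch (a point): Seat of the red catch, on the station (its axes) at x -26, y 0, z 287 mm. The catch is a tab 12 wide (y), 8 thick, jutting from the header's front; its top is at this height. Its upturned tip (x -38 to -32, 8 mm higher than the seat, 12 wide) leaves a notch 12 mm wide in x between tip and header; this point is the middle of the notch.
- guard (a joint): Height of the guard above shut, m; 0 shut, top stop at 0.172. It slides straight up and falls shut when let go (guard and strap about 0.6 kg). Hooked up on the catch it reads 0.155 (strap lean then about -0.05). To pass the slot over the catch's tip the guard must be between 0.163 and 0.172.
- strap (a joint): Lean of the strap, rad: 0 upright (parallel to the guard), 0.4 leaning towards the operator (-x of the station), where a light spring (about 0.5 N at the grip) holds it against its stop; behind, its stop is -0.06. At 0.4 the whole strap passes clear in front of the catch when lifted.
- strap_hinge (a point): Hinge axis (along the station's y) of the strap at the lower front of the guard: station x -26, y 0, z 60 mm plus the guard's height. The steel strap is 42 wide, 5 thick; its slot, 26 wide, spans 44 to 72 mm from the hinge along the strap; the slot's upper edge hangs on the catch.
- strap_grip (a point): Centre of the orange grip on top of the strap, 111 mm from the hinge along the strap. Block 30 wide (y), 20 thick (x), 32 high; its z runs along the strap, away from the hinge. Pinched on its two sides along y it can swivel between the fingers as the strap swings.
- carrier_grip (a point): Grip centre of the black upright (16 in x, 22 in y, reaching 10 to 68 mm above the underside) of the loose carrier with the copper disc, 160 g; 45 mm above its underside, 14 mm in front (-x) of its middle. It stands on the base plate behind the guard, upright towards the guard, x about into the station; the disc (32 across) is behind the upright. Pinch along y.
- carrier_base (a point): Middle of the underside of the same carrier's aluminium base, 46 x 46 x 10 mm. Axes as carrier_grip, z up when upright.
- pad_green: Fixed green pad, 90 x 90 x 6 mm, origin in the middle of its underside: the place for the carrier. Its place and that of the red pad can be swapped.
- pad_red: Fixed red pad, 90 x 90 x 6 mm; the spare carrier stands on it.
- spare_base (a point): Middle of the underside of the spare carrier (brass disc, otherwise like the carrier, 68 mm high) on the red pad: leave it.
- post: Bystander: steel post, foot 44 mm across, 85 mm high; origin at its underside.
- tape: Bystander: roll of amber tape, 70 mm across, 20 mm high.
- tin: Bystander: white jar, 50 mm across, 45 mm high.
- wrench: Bystander: wrench, 150 mm long, lying along its x.
- flange: Bystander: steel flange ring, 70 mm across, 12 mm high.
- driver: Bystander: screwdriver, 160 mm long, lying along its x.
There are look-alikes about, which are no part of the job. What is shaped like the part that bears carrier_grip but purple is not meant.

How it is judged:
By the outcome, as a careful person would: the job done as asked, in the order asked, and still so for the second after the job is handed in, with the robot touching nothing.
It also fails if it takes over 61 s, if anything falls off the work surface, if the arm or the gripper's body presses on something with over 40 N, if the wrist force passes 120 N, or if a joint passes its speed limit or range.

### The arm

A 6-joint arm with a two-finger parallel gripper is mounted at the origin on the work surface. World frame = base frame: x ahead of the robot, y to its left, z up, the work surface at z = 0. Lengths are in m, angles in degrees, forces in N, time in s.
With the tool pointing down it reaches from about 0.3 to 0.75 m from the base axis. Payload 8.5 kg.
Tool frame: the origin (TCP) lies at the very end of the fingers, on their centre line; the grasp point (between the pads) lies 19 mm behind it; x points along the fingers, y is the direction in which the jaws open and shut, and the axes are right-handed (so a half turn about x gives the same grasp; the last joint's range is limited). The gripper opens to 85 mm and grips with 20 to 120 N. Pads are 22 mm wide; open, the fingers measure 114 mm over their backs; the gripper's body (76 mm by 85 mm) begins 54 mm behind the grasp point. The pads swing forward as they close: fully open they stand 13 mm farther back than shut.
Start: joints at [-78.684, 21.807, 74.336, -0, 83.858, -12.336], TCP at [0.221, -0.504, 0.231] pointing down, gripper open.
Joint ranges: [-178.18, 178.18], [-50.72, 133.34], [12.68, 142.11], [-81.47, 261.47], [9.98, 163.14], [-165.26, 165.26]. Speed limits (degrees/s): [136.94, 136.94, 180, 180, 180, 180].

### API

Orientations are given as a 3x3 rotation matrix whose columns are the frame's x, y, z axes.
In Python, from rig import sensors, cams, env gives the robot as it stands.
- The arm moves only by the shell command python3 -m crank 'ROWS' [FORCE]. ROWS is a JSON object of lists of equal length, an entry for each row: "hand": the closure in counts, from 0 (fully open) to 255 (shut); "translation": the shift along the tool's x, y, z in m, a list of three; "dr": the turn, a rotation vector about the tool's x, y, z in rad, a list of three. A call has 1 to 5 rows; each row is the pose to reach, as a shift and turn from the pose commanded when the call began, along the tool's axes at that moment; what a row does not reach only later rows make up. A row lasts 1/10 s, in which the tool goes at most 50 mm and 8.59 degrees, less where a joint would pass 70% of its speed; a pose out of reach is approached as far as the arm can. A call with a gripper value outside its range is refused whole. The fingers move at their own pace and stop on an object; FORCE is the grip in N (left out, the last holds). Time passes only in rows, so rows that repeat a pose let the fingers close. It gives the time, the measured TCP pose, the force and the opening at its end, in the units of the state.
- sensors.observe(): the state, without advancing time (a new reading comes with each control period).
- cams.get_image(name): name is "side" or "top" or "wrist"; returns (picture, depth): 480x640x3 uint8, blue, green, red; 480x640 float32, m along the optical axis (not along the pixel's ray), 0 where there is no reading.
- cams.calibration(name): a dict with "vertical_fov" (degrees; the focal length in pixels is half the picture's height over the tangent of half this angle, whatever the lens; pixels are square), "cx", "cy" (the principal point, pixels), "extrinsics" (4x4, takes a point from camera to world coordinates). Camera axes: x right, y down, z forward; pixel columns grow to the right and rows downward; lengths in m; the calibration is good to about 2 mm. A picture is of the moment at which its call begins: read the wrist's pose just before it. calibration takes no time and is no camera call; for the wrist camera it gives the pose at the moment of the call.
- env.close_job(): hands the job in, once; it reports no verdict.
The state is a dict: "time_s": time; "q": joint angles; "qvel": joint speeds; "joint_efforts": joint torques, N m; "position": TCP position; "tool_rot": TCP orientation; "ft_force": force on the tool from outside, world axes, zero at the start; "wrist_torque": the same for the moment, N m; "grip_width": finger opening in m.
Only numpy, scipy, OpenCV 4.12 (cv2) and the standard library are available. Lean on these libraries where they do the work, as an engineer would, in place of code of your own. Each camera call takes 0.05 s, during which the arm holds its last target. There are 200 camera calls.

## Working session

There is one attempt and no reset: what is moved stays moved. The work goes in short steps, Python scripts to look and compute and a shell command to move; the robot and the scene stay as the last step left them, time stands still between calls to the robot, and variables do not carry over. Pictures are saved under pics/ and viewed, about 8 in all and at most 12, crops included, and the job is handed in when it is done.

```bash
ls; mkdir -p pics; cat > h.py <<'E'
import numpy as np, cv2, json
from rig import sensors, cams, env
def snap(n):
    c=cams.calibration(n); im,d=cams.get_image(n); return im,d,c
def world(c,d,u,v,z=None):
    f=240/np.tan(np.radians(c['vertical_fov'])/2); z=d[int(v),int(u)] if z is None else z
    E=np.array(c['extrinsics']); return (E@[ (u-c['cx'])/f*z,(v-c['cy'])/f*z,z,1])[:3]
def cloud(c,d):
    f=240/np.tan(np.radians(c['vertical_fov'])/2); E=np.array(c['extrinsics'])
    v,u=np.mgrid[:480,:640]; P=np.stack([(u-c['cx'])/f*d,(v-c['cy'])/f*d,d],-1)
    return P@E[:3,:3].T+E[:3,3]
def pix(c,p):
    f=240/np.tan(np.radians(c['vertical_fov'])/2); q=np.linalg.inv(np.array(c['extrinsics']))@[*p,1]
    return q[0]/q[2]*f+c['cx'],q[1]/q[2]*f+c['cy']
E
python3 - <<'E'
from h import *
import pickle
for n in ('side','top'):
    im,d,c=snap(n); cv2.imwrite(f'pics/{n}0.png',im); pickle.dump((im,d,c),open(n+'0.pkl','wb')); print(n,c)
print(sensors.observe())
E
```

```text
pics
side {'vertical_fov': 52.695801136619764, 'cx': 313.75354290977697, 'cy': 235.35299218533018, 'extrinsics': array([[-0.84513307, -0.32227486,  0.42648448, -0.06418665],
       [-0.53446317,  0.52429504, -0.66292068,  0.93347705],
       [-0.00996103, -0.78819644, -0.61534312,  1.05194424],
       [ 0.        ,  0.        ,  0.        ,  1.        ]])}
top {'vertical_fov': 43.81113174891451, 'cx': 325.15152955756463, 'cy': 240.49205021892575, 'extrinsics': array([[ 0.00895978, -0.99453399,  0.10402822,  0.37888496],
       [-0.99986057, -0.00744425,  0.01494764,  0.01953259],
       [-0.01409153, -0.10414764, -0.99446201,  1.56751868],
       [ 0.        ,  0.        ,  0.        ,  1.        ]])}
{'time_s': 0.1, 'q': array([-7.86841210e+01,  2.18345381e+01,  7.43791261e+01,  7.23146052e-04,
        8.38597161e+01, -1.23334723e+01]), 'qvel': array([ 0.1985051 , -0.14067356, -0.13039611, -0.05591197, -0.1185798 ,
        0.0585675 ]), 'joint_efforts': array([ 5.04367403e-03, -4.49220085e+01, -2.31657529e+01, -1.09415453e-04,
        3.66282533e-03,  9.55194537e-06]), 'position': array([ 0.22059258, -0.50352741,  0.23080538]), 'tool_rot': array([[-2.38996604e-04,  4.01136793e-01, -9.16018131e-01],
       [ 1.25829218e-03, -9.16017311e-01, -4.01136762e-01],
       [-9.99999180e-01, -1.24848878e-03, -2.85822264e-04]]), 'ft_force': array([ 0.22061797, -0.44395519,  0.27297068]), 'wrist_torque': array([ 0.03736016, -0.02973862,  0.02637073]), 'grip_width': 0.08526816692773567}
```

View pics/side0.png

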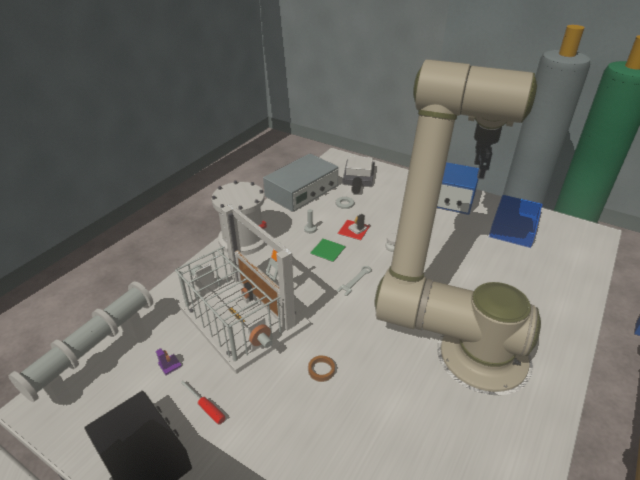

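View pics/top0.png

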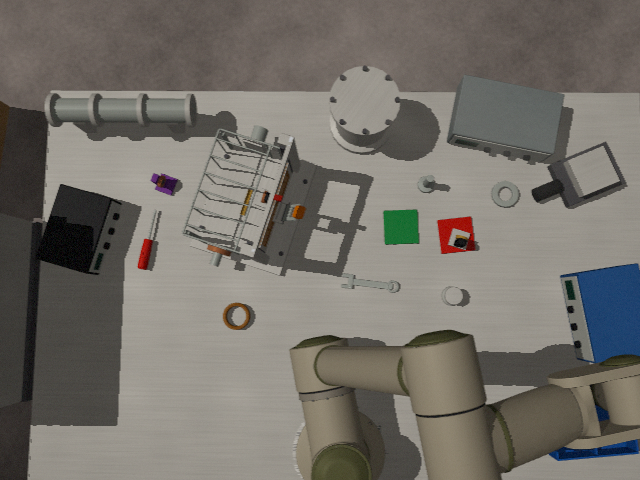

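```bash
python3 - <<'E'
from h import *
import pickle
im,d,c=pickle.load(open('top0.pkl','rb')); P=cloud(c,d)
a=cv2.resize(im[110:290,170:320],None,fx=3.3,fy=3.3,interpolation=cv2.INTER_CUBIC)
ims,ds,cs=pickle.load(open('side0.pkl','rb'))
b=cv2.resize(ims[195:375,165:315],None,fx=3.3,fy=3.3,interpolation=cv2.INTER_CUBIC)
cv2.imwrite('pics/crop1.png',cv2.resize(np.hstack([a,b]),(800,480)))
for nm,PP in (('top',P),('side',cloud(cs,ds))):
    m=(abs(PP[...,2]-.287)<.007)&(PP[...,1]>0)&(PP[...,1]<.4)&(PP[...,0]>.3)&(PP[...,0]<.9)
    Q=PP[m][:,:2].astype(np.float32); r=cv2.minAreaRect(Q); print(nm,len(Q),r,PP[m][:,2].mean()); print(cv2.boxPoints(r))
hsv=cv2.cvtColor(im,cv2.COLOR_BGR2HSV)
for n,(lo,hi) in {'green':((50,120,60),(75,255,255)),'red':((0,200,120),(4,255,255)),'orange':((8,200,150),(16,255,255))}.items():
    k,l,s,ce=cv2.connectedComponentsWithStats(cv2.inRange(hsv,lo,hi))
    for i in range(1,k):
        if s[i,4]>15:
            pts=P[l==i]; rr=cv2.minAreaRect(pts[:,:2].astype(np.float32)); print(n,ce[i].round(),s[i,4],np.median(pts,0).round(4),np.round(rr[0],4),np.round(rr[1],3),rr[2])
E
```

```text
top 879 ((0.611201286315918, 0.15780478715896606), (0.05039253458380699, 0.2798689603805542), 72.23587799072266) 0.2871596175864987
[[0.4702514  0.17650375]
 [0.7367765  0.09111599]
 [0.75215113 0.13910583]
 [0.4856261  0.2244936 ]]
side 523 ((0.6102665662765503, 0.16150912642478943), (0.05107662081718445, 0.2831815779209137), 72.34001159667969) 0.2864042869794529
[[0.46760094 0.18012843]
 [0.7374372  0.09422027]
 [0.7529322  0.14288983]
 [0.48309594 0.22879797]]
green [401. 227.] 1124 [ 0.5801 -0.1561  0.0061] [ 0.4913 -0.1078] [0.117 0.319] 61.60801315307617
red [277. 197.] 29 [0.6066 0.1444 0.2894] [0.6065 0.1429] [0.016 0.009] 76.09515380859375
red [453. 232.] 670 [ 0.577  -0.2851  0.0067] [ 0.5039 -0.1547] [0.103 0.416] 21.77621841430664
red [143. 253.] 155 [0.5037 0.5165 0.0249] [0.4608 0.2694] [0.52  0.077] 80.31758880615234
orange [295. 210.] 23 [0.5975 0.1133 0.1658] [0.5971 0.1134] [0.008 0.022] 62.569091796875
```

View pics/crop1.png

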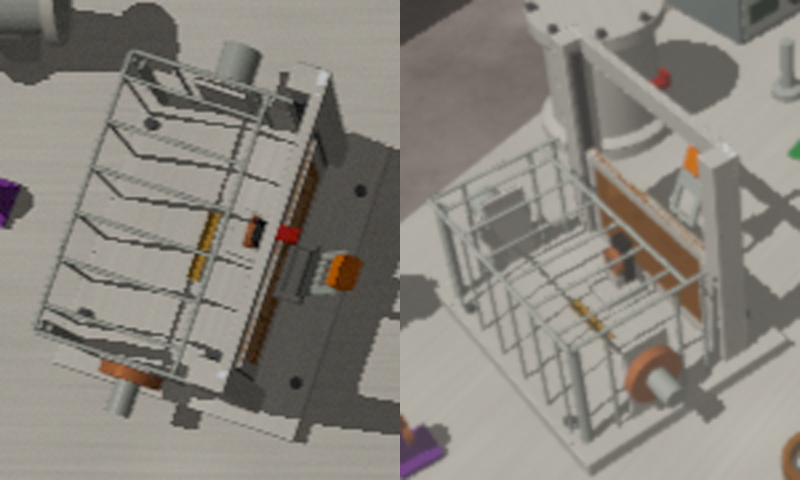

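Candidates for the carrier in the top view: black upright with copper disc inside the cage (265,197), purple look-alike (165,183), and the spare with brass disc on the red pad (460,240). By the description it's the one in the cage. The crop shows black/copper at that place, so that choice holds. The orange grip is at (295,210) and the red catch at (277,197).

```bash
cat >> h.py <<'E'
from scipy.spatial.transform import Rotation as Ro, Slerp
YAW=np.radians(72.2); O=np.array([.6147,.172,0])
try: O,YAW=np.load('st.npy')[:3],np.load('st.npy')[3]
except Exception: pass
def S(): return Ro.from_euler('z',YAW).as_matrix()
def st2w(p): return O+S()@np.array(p,float)
def w2st(p): return (np.asarray(p)-O)@S()
def Rt(lean):  # tool x = approach, y = -station y
    a=np.radians(lean); x=S()@[np.sin(a),0,-np.cos(a)]; y=-S()[:,1]; return np.c_[x,y,np.cross(x,y)]
def plan(grasp_w,R,n=1,start=None):
    s=sensors.observe(); p0,R0=(s['position'],s['tool_rot']) if start is None else start
    p1=np.asarray(grasp_w)+.019*R[:,0]
    sl=Slerp([0,1],Ro.from_matrix([R0,R])); 
    print('dist',np.linalg.norm(p1-p0).round(4),'deg',np.degrees(Ro.from_matrix(R0.T@R).magnitude()).round(1))
    for i in range(n):
        a,b=i/n,(i+1)/n; Ra=sl(a).as_matrix(); pa=p0+(p1-p0)*a; pb=p0+(p1-p0)*b
        print('T',(Ra.T@(pb-pa)).round(4),'dr',Ro.from_matrix(Ra.T@sl(b).as_matrix()).as_rotvec().round(3))
    return p1,R
def show():
    s=sensors.observe(); g=s['position']-.019*s['tool_rot'][:,0]
    x=s['tool_rot'][:,0]@S()
    print('t',round(s['time_s'],2),'q',s['q'].round(0),'grasp st',w2st(g).round(4),'lean',np.degrees(np.arctan2(x[0],-x[2])).round(1),'F',s['ft_force'].round(1),'w',round(s['grip_width'],4))
E
python3 - <<'E'
from h import *
R=Rt(38); g=st2w([-.069,0,.162])-.13*R[:,0]
plan(g,R,3)
E
```

```text
dist 0.6489 deg 60.9
T [-0.006  -0.1193 -0.1804] dr [-0.272  0.207 -0.093]
T [ 0.0427 -0.065  -0.2018] dr [-0.272  0.207 -0.093]
T [ 0.0878 -0.004  -0.1977] dr [-0.272  0.207 -0.093]
```

```bash

python3 -m crank '{"hand":[0,0,0,0,0],"translation":[[-0.001,-0.024,-0.036],[-0.002,-0.048,-0.072],[-0.004,-0.072,-0.108],[-0.005,-0.095,-0.144],[-0.006,-0.119,-0.180]],"dr":[[-0.054,0.041,-0.019],[-0.109,0.083,-0.037],[-0.163,0.124,-0.056],[-0.218,0.166,-0.074],[-0.272,0.207,-0.093]]}'
python3 -m crank '{"hand":[0,0,0,0,0],"translation":[[0.008,-0.013,-0.04],[0.017,-0.026,-0.081],[0.026,-0.039,-0.121],[0.034,-0.052,-0.161],[0.043,-0.065,-0.202]],"dr":[[-0.054,0.041,-0.019],[-0.109,0.083,-0.037],[-0.163,0.124,-0.056],[-0.218,0.166,-0.074],[-0.272,0.207,-0.093]]}'
python3 -m crank '{"hand":[0,0,0,0,0],"translation":[[0.017,-0.001,-0.04],[0.035,-0.002,-0.079],[0.052,-0.003,-0.118],[0.070,-0.003,-0.158],[0.088,-0.004,-0.198]],"dr":[[-0.054,0.041,-0.019],[-0.109,0.083,-0.037],[-0.163,0.124,-0.056],[-0.218,0.166,-0.074],[-0.272,0.207,-0.093]]}'
python3 - <<'E'
from h import *
import pickle
show()
im,d,c=snap('wrist'); pickle.dump((im,d,c),open('w1.pkl','wb'));cv2.imwrite('pics/w1.png',im)
show()
for n,p in dict(grip=[-.069,0,.162],catch=[-.026,0,.287],hinge=[-.026,0,.06]).items(): print(n,np.round(pix(c,st2w(p))))
R=Rt(38);plan(st2w([-.069,0,.162])-.13*R[:,0],R)
E
```

```text
time_s: 0.6
position: [0.3384, -0.321, 0.2373]
tool_rot: [[0.127, 0.639, -0.759], [0.187, -0.767, -0.614], [-0.974, -0.064, -0.217]]
ft_force: [0.9, -0.0, 0.7]
grip_width: 0.0857
time_s: 1.1
position: [0.4559, -0.1392, 0.243]
tool_rot: [[0.192, 0.83, -0.523], [0.39, -0.554, -0.735], [-0.9, -0.063, -0.43]]
ft_force: [-0.1, 0.1, -0.9]
grip_width: 0.0851
time_s: 1.6
position: [0.5735, 0.0428, 0.2487]
tool_rot: [[0.188, 0.953, -0.239], [0.586, -0.304, -0.751], [-0.788, 0.001, -0.615]]
ft_force: [-0.1, -0.7, 0.2]
grip_width: 0.0848
t 1.6 q [-24.  22.  80.  38.  84. -13.] grasp st [-0.1473 -0.0003  0.2636] lean 38.0 F [-0.1 -0.7  0.2] w 0.0848
t 1.65 q [-24.  22.  80.  38.  84. -13.] grasp st [-0.143  -0.0006  0.2633] lean 38.2 F [-2.1  3.5 -1.9] w 0.0852
grip [319. 236.]
catch [320.  53.]
hinge [319. 231.]
dist 0.0062 deg 0.5
T [-0.0046 -0.0006  0.0041] dr [ 0.007 -0.004  0.004]
```

View pics/w1.png

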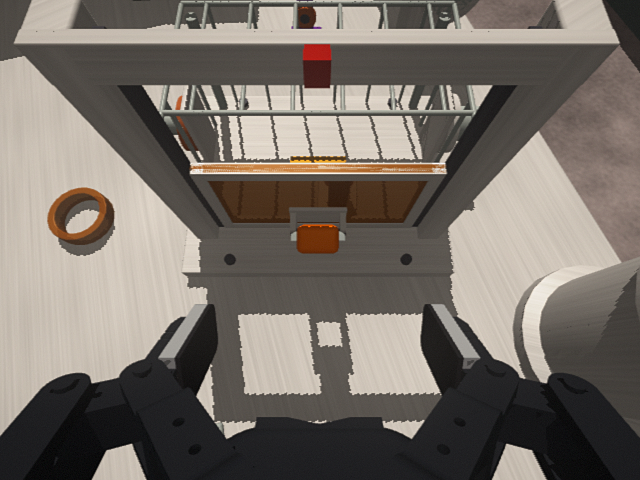

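```bash
python3 - <<'E'
from h import *
import pickle
im,d,c=pickle.load(open('w1.pkl','rb')); P=cloud(c,d)
f=240/np.tan(np.radians(c['vertical_fov'])/2)
Q=w2st(P)
for n,(u0,u1,v0,v1) in dict(grip=(300,335,228,250),catchtop=(306,328,47,51),catchfront=(308,328,58,84),hdrL=(60,290,55,75),hdrR=(340,580,55,75),paneL=(210,280,190,215)).items():
    q=Q[v0:v1,u0:u1].reshape(-1,3); q=q[np.isfinite(q).all(1)]; print(n,np.median(q,0).round(4),q.std(0).round(4))
m=cv2.inRange(cv2.cvtColor(im,cv2.COLOR_BGR2HSV),(5,200,120),(16,255,255)); m[:220]=0;m[260:]=0;m[:,:290]=0;m[:,350:]=0
q=Q[m>0]; print('grip all',q.min(0).round(4),q.max(0).round(4), np.argwhere(m).mean(0))
m=cv2.inRange(cv2.cvtColor(im,cv2.COLOR_BGR2HSV),(0,200,60),(4,255,255)); m[100:]=0; m[:,:290]=0;m[:,350:]=0;m[:35]=0
q=Q[m>0]; print('catch',np.percentile(q,[2,50,98],axis=0).round(4))
# header front top edge line angle
a=Q[60:70,60:290].reshape(-1,3);b=Q[60:70,340:580].reshape(-1,3);a=np.median(a,0);b=np.median(b,0);print('yaw err deg',np.degrees(np.arctan2(b[0]-a[0],a[1]-b[1])))
R=Rt(38); plan(st2w([-.069,0,.162]),R)
E
```

```text
grip [-0.0769  0.0015  0.1774] [0.0079 0.007  0.0188]
catchtop [-0.0289  0.0013  0.2917] [0.0149 0.0028 0.0132]
catchfront [-0.0392  0.0008  0.2897] [0.0092 0.0025 0.0101]
hdrL [-0.0214  0.0711  0.2756] [0.0098 0.0329 0.0102]
hdrR [-0.0211 -0.0684  0.2757] [0.0081 0.0343 0.0086]
paneL [-0.0055  0.0746  0.0875] [0.0117 0.0211 0.0295]
grip all [-0.0695 -0.0112  0.1759] [-0.066   0.0135  0.1808] [225.52727273 318.8       ]
catch [[-0.0393 -0.0042  0.2869]
 [-0.0352  0.0013  0.2954]
 [-0.0217  0.0068  0.2965]]
yaw err deg 0.13402221100936235
dist 0.1255 deg 0.5
T [ 1.254e-01 -1.000e-04  4.500e-03] dr [ 0.007 -0.004  0.004]
```

```bash
python3 - <<'E'
from h import *
O=O+S()@[-.0012,.0011,0]; np.save('st.npy',[*O,YAW]); 
import h; h.O=O
R=Rt(38); plan(h.st2w([-.072,0,.1687]),R); show()
E
```

```text
dist 0.1176 deg 0.5
T [ 0.1175 -0.0013  0.0037] dr [ 0.007 -0.004  0.004]
t 1.65 q [-24.  22.  80.  38.  84. -13.] grasp st [-0.1418 -0.0017  0.2633] lean 38.2 F [-2.1  3.5 -1.9] w 0.0852
```

```bash

python3 -m crank '{"hand":[0,0,0,0,0],"translation":[[0.03,0,0],[0.06,-0.001,0],[0.09,-0.001,-0.001],[0.112,-0.001,-0.001],[0.122,-0.001,-0.001]],"dr":[[0,0,0],[0,0,0],[0,0,0],[0,0,0],[0,0,0]]}' 50 >/dev/null
python3 -m crank '{"hand":[0,0],"translation":[[0,0,0],[0,0,0]],"dr":[[0,0,0],[0,0,0]]}' >/dev/null
python3 - <<'E'
from h import *
show(); R=Rt(38); plan(st2w([-.072,0,.1687]),R)
E
```

```text
t 2.35 q [-16.  29.  86.  41.  69. -15.] grasp st [-0.0725 -0.0007  0.1688] lean 37.9 F [1.2 0.4 0.1] w 0.0852
dist 0.001 deg 0.2
T [ 0.0004 -0.0008 -0.0004] dr [ 0.001  0.002 -0.002]
```

Right on the spot; close and check.

```bash

python3 -m crank '{"hand":[255,255,255,255,255],"translation":[[0,-0.001,0],[0,-0.001,0],[0,-0.001,0],[0,-0.001,0],[0,-0.001,0]],"dr":[[0,0,0],[0,0,0],[0,0,0],[0,0,0],[0,0,0]]}' 50 >/dev/null
python3 -m crank '{"hand":[255,255,255],"translation":[[0,0,0],[0,0,0],[0,0,0]],"dr":[[0,0,0],[0,0,0],[0,0,0]]}' >/dev/null
python3 - <<'E'
from h import *
show(); im,d,c=snap('wrist'); cv2.imwrite('pics/w2.png',im)
R=Rt(38); plan(st2w([-.072,0,.3367]),R)
E
```

```text
t 3.15 q [-16.  29.  86.  41.  69. -15.] grasp st [-0.0724 -0.0002  0.1688] lean 37.9 F [ 4.  -4.4  4.8] w 0.0293
dist 0.1679 deg 0.2
T [-0.1323  0.0003 -0.1035] dr [ 0.001  0.002 -0.003]
```

View pics/w2.png

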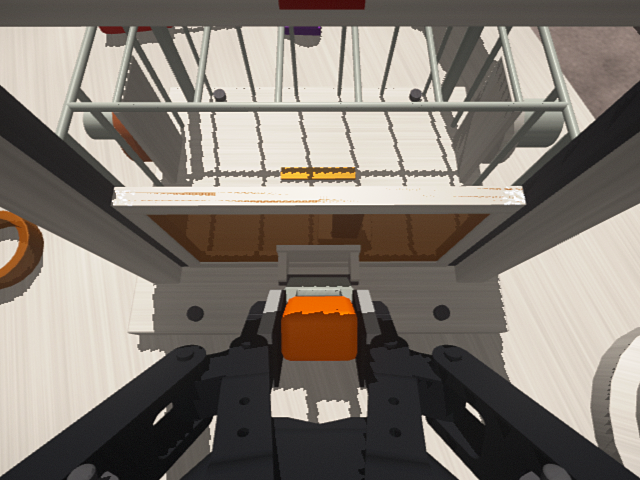

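```bash

python3 -m crank '{"hand":[255,255,255,255,255],"translation":[[-0.008,0,-0.006],[-0.022,0,-0.017],[-0.038,0,-0.03],[-0.054,0,-0.042],[-0.07,0,-0.055]],"dr":[[0,0,0],[0,0,0],[0,0,0],[0,0,0],[0,0,0]]}' >/dev/null
python3 -m crank '{"hand":[255,255,255,255,255],"translation":[[-0.016,0,-0.012],[-0.032,0,-0.025],[-0.046,0,-0.036],[-0.054,0,-0.042],[-0.059,0,-0.046]],"dr":[[0,0,0],[0,0,0],[0,0,0],[0,0,0],[0,0,0]]}' >/dev/null
python3 -m crank '{"hand":[255,255],"translation":[[0,0,0],[0,0,0]],"dr":[[0,0,0],[0,0,0]]}' >/dev/null
python3 - <<'E'
from h import *
show(); im,d,c=snap('wrist'); cv2.imwrite('pics/w3.png',im)
for g in (.160,.164,.168): print(g,np.round(pix(c,st2w([0,.11,.145+g]))),np.round(pix(c,st2w([0,-.11,.145+g]))))
E
```

```text
t 4.4 q [-16.  20.  71.  38.  87.   0.] grasp st [-7.210e-02 -1.000e-04  3.308e-01] lean 37.8 F [ 8.4 -2.3 -6.4] w 0.0293
0.16 [115. 198.] [523. 197.]
0.164 [111. 194.] [527. 194.]
0.168 [106. 191.] [532. 190.]
```

View pics/w3.png

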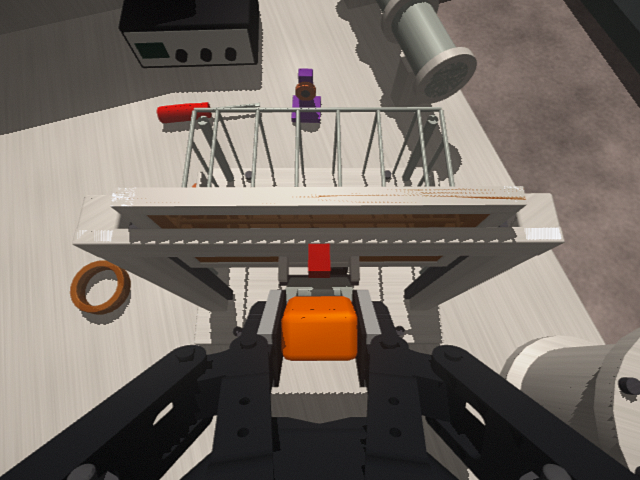

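```bash

python3 -m crank '{"hand":[255,255,255,255],"translation":[[-0.002,0,-0.0015],[-0.0043,0,-0.0034],[-0.0043,0,-0.0034],[-0.0043,0,-0.0034]],"dr":[[0,0,0],[0,0,0],[0,0,0],[0,0,0]]}' >/dev/null
python3 - <<'E'
from h import *
show()
E
python3 -m crank '{"hand":[255,255,255,255,255],"translation":[[0.0018,0,-0.0056],[0.0037,0,-0.0112],[0.006,0,-0.0167],[0.0084,0,-0.0221],[0.0113,0,-0.0272]],"dr":[[0,0,0],[0,0,0],[0,0,0],[0,0,0],[0,0,0]]}' >/dev/null
python3 - <<'E'
from h import *
show()
E
python3 -m crank '{"hand":[255,255,255,255,255],"translation":[[0.0029,0,-0.0051],[0.0063,0,-0.01],[0.0097,0,-0.0148],[0.0112,0,-0.0166],[0.0112,0,-0.0166]],"dr":[[0,0,0],[0,0,0],[0,0,0],[0,0,0],[0,0,0]]}' >/dev/null
python3 - <<'E'
from h import *
show(); im,d,c=snap('wrist'); cv2.imwrite('pics/w4.png',im)
i2,_,_=snap('side'); cv2.imwrite('pics/s4.png',cv2.resize(i2[170:350,150:320],None,fx=3.3,fy=3.3))
for g in (.164,.168,.172): print(g,np.round(pix(c,st2w([0,.11,.145+g]))),np.round(pix(c,st2w([0,-.11,.145+g]))))
E
```

```text
t 4.85 q [-16.  20.  71.  38.  88.   1.] grasp st [-7.210e-02 -1.000e-04  3.361e-01] lean 37.8 F [ 8.6 -2.1 -6. ] w 0.0291
t 5.35 q [-13.  21.  69.  38.  88.   4.] grasp st [-4.420e-02 -1.000e-04  3.434e-01] lean 37.7 F [ 6.4 -7.  -5.3] w 0.0293
t 5.85 q [-11.  21.  68.  37.  87.   6.] grasp st [-2.430e-02 -1.000e-04  3.446e-01] lean 37.6 F [ 6.4 -5.3 -5.9] w 0.0289
0.164 [108. 289.] [532. 288.]
0.168 [103. 288.] [536. 287.]
0.172 [ 99. 286.] [541. 285.]
```

View pics/w4.png

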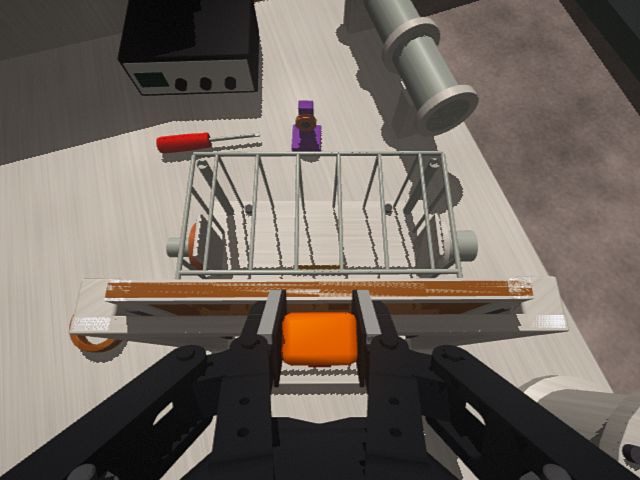

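```bash

python3 -m crank '{"hand":[255,255,255,255,255],"translation":[[0.0016,0,0.0012],[0.0032,0,0.0024],[0.0047,0,0.0037],[0.0063,0,0.0049],[0.0071,0,0.0055]],"dr":[[0,0,0],[0,0,0],[0,0,0],[0,0,0],[0,0,0]]}' |tail -2
for i in 1; do python3 -m crank '{"hand":[255,255,255],"translation":[[0.0008,0,0.0006],[0.0016,0,0.0012],[0.0016,0,0.0012]],"dr":[[0,0,0],[0,0,0],[0,0,0]]}' |tail -2; done
python3 -m crank '{"hand":[255,255,255],"translation":[[0.0008,0,0.0006],[0.0012,0,0.0009],[0.0012,0,0.0009]],"dr":[[0,0,0],[0,0,0],[0,0,0]]}' |tail -2
python3 - <<'E'
from h import *
show(); im,d,c=snap('side'); cv2.imwrite('pics/s5.png',cv2.resize(im[170:350,150:320],None,fx=3.3,fy=3.3,interpolation=cv2.INTER_CUBIC))
E
```

```text
ft_force: [6.0, -5.1, -6.1]
grip_width: 0.0296
ft_force: [4.6, -7.3, 1.5]
grip_width: 0.0294
ft_force: [1.3, -9.6, 9.3]
grip_width: 0.0289
t 7.05 q [-11.  22.  69.  38.  85.   5.] grasp st [-0.0242 -0.      0.335 ] lean 37.8 F [ 1.3 -9.6  9.3] w 0.0289
```

```bash

python3 -m crank '{"hand":[255,255],"translation":[[-0.0008,0,-0.0006],[-0.0008,0,-0.0006]],"dr":[[0,0,0],[0,0,0]]}' |tail -2
python3 -m crank '{"hand":[190,130,100,100,100],"translation":[[0,0,0],[0,0,0],[0,0,0],[0,0,0],[0,0,0]],"dr":[[0,0,0],[0,0,0],[0,0,0],[0,0,0],[0,0,0]]}' 20
python3 -m crank '{"hand":[60,0,0,0,0],"translation":[[0,0,0],[0,0,0],[-0.01,0,0],[-0.03,0,0],[-0.06,0,0]],"dr":[[0,0,0],[0,0,0],[0,0,0],[0,0,0],[0,0,0]]}' 
python3 - <<'E'
from h import *
show(); im,d,c=snap('wrist'); cv2.imwrite('pics/w5.png',im)
print(np.round(pix(c,st2w([0,.11,.3]))),np.round(pix(c,st2w([-.02,0,.326]))))
E
```

```text
ft_force: [3.1, -9.1, 3.7]
grip_width: 0.0292
time_s: 7.8
position: [0.6088, 0.1608, 0.32]
tool_rot: [[0.188, 0.952, -0.241], [0.585, -0.305, -0.752], [-0.789, 0.0, -0.614]]
ft_force: [0.2, -0.4, -0.5]
grip_width: 0.0521
time_s: 8.3
position: [0.5971, 0.1253, 0.3676]
tool_rot: [[0.186, 0.952, -0.241], [0.585, -0.305, -0.752], [-0.789, -0.001, -0.614]]
ft_force: [-0.1, -0.5, 0.5]
grip_width: 0.0854
t 8.3 q [-15.  19.  65.  38.  93.   6.] grasp st [-0.0603  0.0013  0.3826] lean 37.9 F [-0.1 -0.5  0.5] w 0.0854
[160. 251.] [322. 269.]
```

View pics/w5.png

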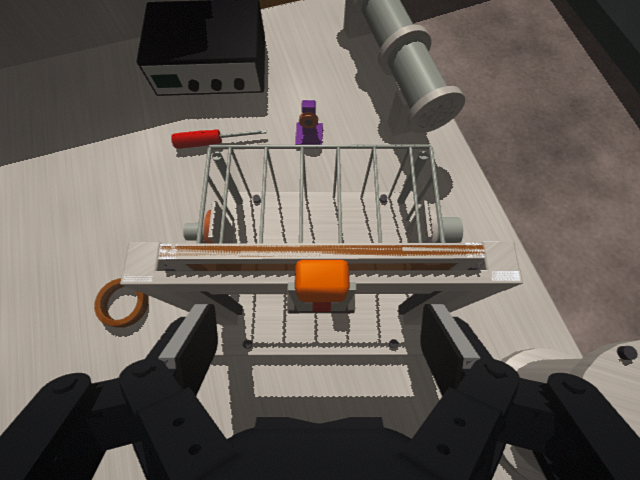

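```bash
python3 - <<'E'
from h import *
import pickle
for n,pts in (('top',[(264,196),(266,197),(267,199),(264,199),(262,197)]),('side',[(248,290),(250,287),(246,291)])):
    im,d,c=pickle.load(open(n+'0.pkl','rb'))
    for u,v in pts: print(n,(u,v),im[v,u],w2st(world(c,d,u,v)).round(3))
c=cams.calibration('wrist'); s=sensors.observe()
print('cam in tool',(s['tool_rot'].T@(np.array(c['extrinsics'])[:3,3]-s['position'])).round(3))
plan(st2w([-.10,0,.206]),Rt(45),2)
p1=plan(st2w([-.17,0,.33]),Rt(41)); plan(st2w([-.10,0,.206]),Rt(45),1,p1)
E
```

```text
top (264, 196) [ 46  73 122] [ 0.035 -0.023  0.083]
top (266, 197) [32 29 31] [ 0.028 -0.021  0.093]
top (267, 199) [44 43 46] [ 0.023 -0.017  0.094]
top (264, 199) [29 34 44] [ 0.031 -0.015  0.089]
top (262, 197) [ 67  93 142] [ 0.041 -0.021  0.072]
side (248, 290) [87 94 98] [ 0.032 -0.013  0.078]
side (250, 287) [55 59 62] [ 0.023 -0.014  0.084]
side (246, 291) [ 95 116 152] [ 0.037 -0.016  0.075]
cam in tool [-0.143 -0.001 -0.08 ]
dist 0.1835 deg 7.1
T [ 0.0601 -0.0006  0.0693] dr [ 0.002  0.062 -0.003]
T [ 0.0556 -0.0003  0.0729] dr [ 0.002  0.062 -0.003]
dist 0.1209 deg 3.1
T [-0.0206 -0.0002  0.1191] dr [ 0.004  0.054 -0.006]
dist 0.1421 deg 4.0
T [ 0.1395 -0.      0.0272] dr [0.   0.07 0.  ]
```

```bash

python3 -m crank '{"hand":[0,0,0,0],"translation":[[-0.007,0,0.03],[-0.014,0,0.07],[-0.02,0,0.105],[-0.021,0,0.119]],"dr":[[0,0.014,0],[0,0.028,0],[0,0.042,0],[0,0.054,0]]}' |tail -2
python3 -m crank '{"hand":[0,0,0,0,0],"translation":[[0.02,0.003,0.004],[0.06,0.008,0.012],[0.1,0.013,0.02],[0.13,0.017,0.026],[0.14,0.018,0.027]],"dr":[[0,0.01,0],[0,0.03,0],[0,0.05,0],[0,0.064,0],[0,0.07,0]]}' |tail -2
python3 -m crank '{"hand":[0],"translation":[[0,0,0]],"dr":[[0,0,0]]}' |tail -2
python3 - <<'E'
from h import *
import pickle
show(); im,d,c=snap('wrist'); cv2.imwrite('pics/w6.png',im); pickle.dump((im,d,c),open('w6.pkl','wb'))
print(np.round(pix(c,st2w([.027,-.018,.065]))),np.round(pix(c,st2w([0,0,.175]))))
E
```

```text
ft_force: [0.5, -0.1, 0.0]
grip_width: 0.0859
ft_force: [-0.2, 0.0, -0.5]
grip_width: 0.0856
ft_force: [1.1, -0.7, -0.3]
grip_width: 0.0852
t 9.35 q [-21.  29.  84.  47.  76. -19.] grasp st [-0.097  -0.0173  0.2008] lean 45.0 F [ 1.1 -0.7 -0.3] w 0.0852
[320. 225.] [291. 175.]
```

View pics/w6.png

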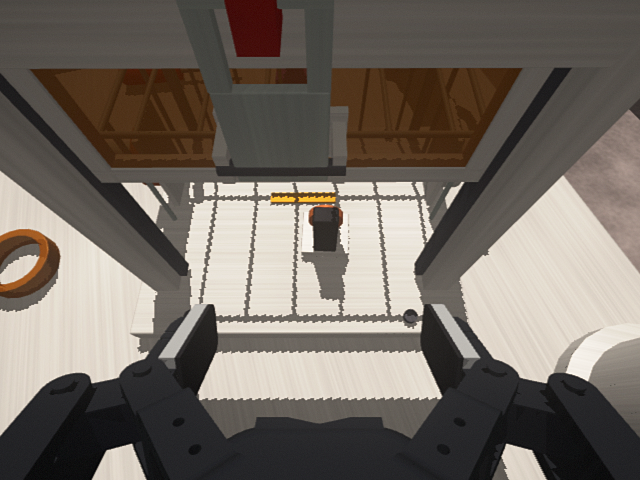

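```bash
python3 - <<'E'
from h import *
import pickle
im,d,c=pickle.load(open('w6.pkl','rb')); Q=w2st(cloud(c,d))
q=Q[205:252,300:352]
for n,lo,hi in (('front/up .045-.085',.045,.085),('top',.084,.094),('base',.026,.034)):
    m=(q[...,2]>lo)&(q[...,2]<hi)&(q[...,0]<.06); k=q[m]; print(n,m.sum(),np.percentile(k,[3,50,97],axis=0).round(4)); r=cv2.minAreaRect(k[:,:2].astype(np.float32)); print(np.round(r[0],4),np.round(r[1],4),r[2])
for v in range(200,256,4): print(v,[tuple((Q[v,u]*1000).round().astype(int)) for u in (312,320,326,332,340)])
a=im[195:260,295:357]; cv2.imwrite('pics/w6c.png',cv2.resize(a,None,fx=8,fy=8,interpolation=cv2.INTER_CUBIC))
E
```

```text
front/up .045-.085 679 [[ 0.016  -0.0367  0.0471]
 [ 0.0168 -0.0221  0.0684]
 [ 0.0398 -0.0079  0.0838]]
[ 0.0281 -0.0221] [0.0315 0.0252] 87.412353515625
top 470 [[ 0.0163 -0.0321  0.0849]
 [ 0.0225 -0.0219  0.0884]
 [ 0.0313 -0.0119  0.0896]]
[ 0.0239 -0.0221] [0.022  0.0162] 87.14445495605469
base 735 [[ 0.017  -0.0449  0.0293]
 [ 0.0324 -0.0179  0.0307]
 [ 0.0571 -0.0002  0.032 ]]
[ 0.0381 -0.0223] [0.0457 0.0437] 88.23351287841797
200 [(np.int64(80), np.int64(-9), np.int64(24)), (np.int64(80), np.int64(-18), np.int64(24)), (np.int64(80), np.int64(-24), np.int64(25)), (np.int64(80), np.int64(-31), np.int64(24)), (np.int64(82), np.int64(-40), np.int64(22))]
204 [(np.int64(78), np.int64(-9), np.int64(20)), (np.int64(78), np.int64(-18), np.int64(20)), (np.int64(78), np.int64(-25), np.int64(20)), (np.int64(77), np.int64(-31), np.int64(22)), (np.int64(78), np.int64(-40), np.int64(19))]
208 [(np.int64(40), np.int64(-11), np.int64(72)), (np.int64(31), np.int64(-18), np.int64(88)), (np.int64(30), np.int64(-23), np.int64(89)), (np.int64(30), np.int64(-28), np.int64(89)), (np.int64(73), np
[... 1857 characters left out ...]
nt64(31))]
244 [(np.int64(25), np.int64(-10), np.int64(30)), (np.int64(17), np.int64(-18), np.int64(47)), (np.int64(17), np.int64(-23), np.int64(47)), (np.int64(16), np.int64(-29), np.int64(48)), (np.int64(24), np.int64(-38), np.int64(31))]
248 [(np.int64(20), np.int64(-10), np.int64(30)), (np.int64(16), np.int64(-18), np.int64(39)), (np.int64(17), np.int64(-24), np.int64(39)), (np.int64(16), np.int64(-29), np.int64(40)), (np.int64(20), np.int64(-37), np.int64(31))]
252 [(np.int64(16), np.int64(-10), np.int64(30)), (np.int64(16), np.int64(-18), np.int64(31)), (np.int64(16), np.int64(-24), np.int64(29)), (np.int64(16), np.int64(-30), np.int64(31)), (np.int64(16), np.int64(-37), np.int64(30))]
```

View pics/w6c.png

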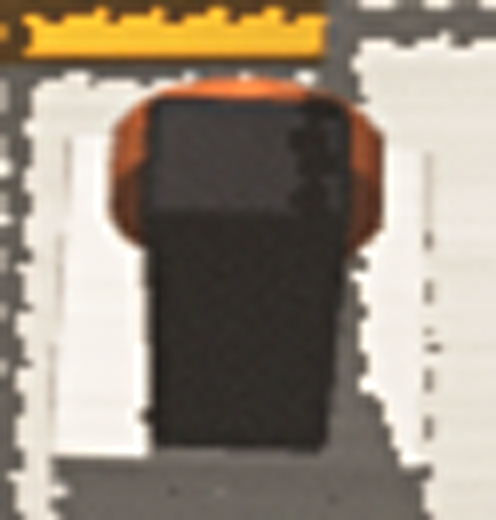

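```bash
python3 - <<'E'
from h import *
R=Ro.from_euler('z',-2.5,degrees=True).as_matrix()@Rt(45)
plan(st2w([.011,-.0215,.063]),R); show()
E
```

```text
dist 0.1763 deg 2.5
T [0.175  0.0041 0.0216] dr [0.033 0.    0.03 ]
t 9.4 q [-21.  29.  84.  47.  76. -19.] grasp st [-0.0974 -0.0177  0.202 ] lean 45.0 F [-0.6 -0.8 -0.3] w 0.0853
```

```bash

python3 -m crank '{"hand":[0,0,0,0,0],"translation":[[0.02,0.002,0.01],[0.05,0.004,0.021],[0.08,0.004,0.0215],[0.11,0.004,0.0215],[0.125,0.004,0.0215]],"dr":[[0.01,0,0.01],[0.02,0,0.02],[0.033,0,0.03],[0.033,0,0.03],[0.033,0,0.03]]}' |tail -2
python3 - <<'E'
from h import *
show()
E
python3 -m crank '{"hand":[0,0,0,0,0],"translation":[[0.01,0,0],[0.022,0,0],[0.036,0,0],[0.046,0,0],[0.05,0,0]],"dr":[[0,0,0],[0,0,0],[0,0,0],[0,0,0],[0,0,0]]}' |tail -2
python3 -m crank '{"hand":[0,0],"translation":[[0,0,0],[0,0,0]],"dr":[[0,0,0],[0,0,0]]}' |tail -2
python3 - <<'E'
from h import *
R=Ro.from_euler('z',-2.5,degrees=True).as_matrix()@Rt(45)
show();plan(st2w([.011,-.0215,.063]),R)
im,d,c=snap('wrist'); cv2.imwrite('pics/w7.png',im)
E
```

```text
ft_force: [0.3, 0.8, 0.5]
grip_width: 0.0855
t 9.9 q [-14.  38.  88.  53.  61. -23.] grasp st [-0.0233 -0.0212  0.0979] lean 45.0 F [0.3 0.8 0.5] w 0.0855
ft_force: [-0.0, -0.5, -0.4]
grip_width: 0.0854
ft_force: [0.3, -0.1, 0.4]
grip_width: 0.0857
t 10.6 q [-10.  42.  87.  56.  57. -24.] grasp st [ 0.0112 -0.0225  0.0623] lean 45.0 F [ 0.3 -0.1  0.4] w 0.0857
dist 0.0013 deg 0.1
T [-0.0007 -0.001  -0.0003] dr [-0.001  0.    -0.   ]
```

View pics/w7.png

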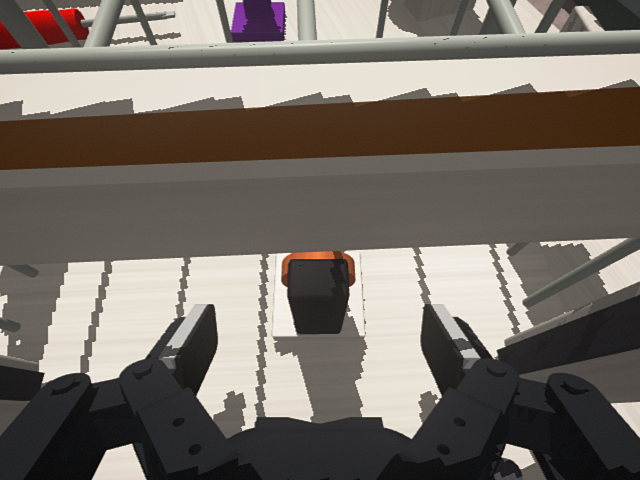

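```bash

python3 -m crank '{"hand":[255,255,255,255,255],"translation":[[0,0,0],[0,0,0],[0,0,0],[0,0,0],[0,0,0]],"dr":[[0,0,0],[0,0,0],[0,0,0],[0,0,0],[0,0,0]]}' 60 |tail -2
python3 -m crank '{"hand":[255,255,255],"translation":[[0,0,0],[0,0,0],[0,0,0]],"dr":[[0,0,0],[0,0,0],[0,0,0]]}' |tail -2
python3 -m crank '{"hand":[255,255,255],"translation":[[-0.007,0,-0.007],[-0.0106,0,-0.0106],[-0.0106,0,-0.0106]],"dr":[[0,0,0],[0,0,0],[0,0,0]]}' |tail -2
python3 - <<'E'
from h import *
import pickle
show();im,d,c=snap('wrist'); pickle.dump((im,d,c),open('w8.pkl','wb'))
Q=w2st(cloud(c,d))
cv2.imwrite('pics/w8.png',im)
E
```

```text
ft_force: [-1.1, -1.6, 1.7]
grip_width: 0.0206
ft_force: [-2.1, -2.0, 4.1]
grip_width: 0.0202
ft_force: [0.7, 0.5, -2.4]
grip_width: 0.0203
t 11.75 q [-10.  40.  86.  55.  58. -22.] grasp st [ 0.0115 -0.0226  0.0779] lean 45.0 F [ 0.7  0.5 -2.4] w 0.0203
```

View pics/w8.png

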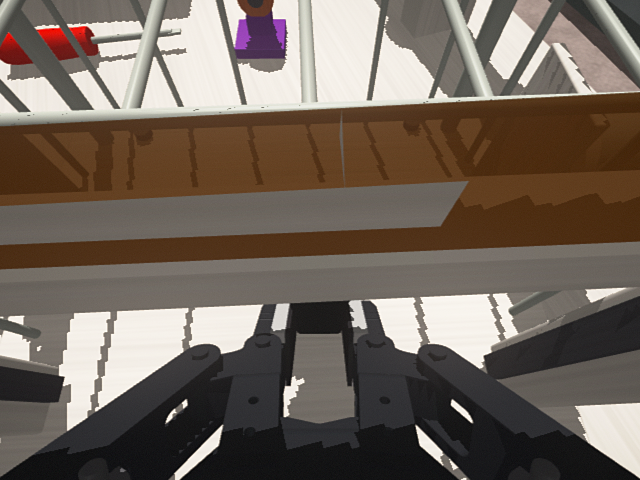

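```bash
python3 - <<'E'
from h import *
import pickle
for n,(x0,x1,y0,y1) in (('top',(380,425,205,250)),('side',(305,350,235,265))):
    im,d,c=pickle.load(open(n+'0.pkl','rb')); P=cloud(c,d)
    m=cv2.inRange(cv2.cvtColor(im,cv2.COLOR_BGR2HSV),(50,120,40),(75,255,255)); k=np.zeros_like(m);k[y0:y1,x0:x1]=1
    q=P[(m>0)&(k>0)]; q=q[(q[:,2]<.02)]; q=q[np.abs(q[:,:2]-np.median(q[:,:2],0)).max(1)<.08]; r=cv2.minAreaRect(q[:,:2].astype(np.float32)); print(n,len(q),np.round(r[0],4),np.round(r[1],4),r[2],np.median(q,0).round(4),q.mean(0).round(4))
im,d,c=pickle.load(open('top0.pkl','rb')); P=cloud(c,d); 
for nm,(u0,u1,v0,v1) in dict(spare=(445,475,220,255),post=(412,442,172,198),tin=(440,466,284,308)).items():
    q=P[v0:v1,u0:u1].reshape(-1,3); q=q[q[:,2]>.03]; print(nm,q.mean(0).round(3),q.max(0).round(3),q.min(0).round(3))
s=sensors.observe(); R0=s['tool_rot']
A=plan(st2w([-.13,-.0226,.078]),R0)
R=Ro.from_euler('z',-40,degrees=True).as_matrix()@R0
fw=np.r_[R[:2,0]/np.linalg.norm(R[:2,0]),0]
pad=np.array([.5795,-.156,0]); g=pad-.0268*fw; g[2]=.100
B=plan(g,R,2,A); print(fw,g)
E
```

```text
top 1120 [ 0.5814 -0.1556] [0.0905 0.089 ] 1.9823435544967651 [ 0.5802 -0.1562  0.0061] [ 0.5805 -0.1558  0.0061]
side 375 [ 0.5816 -0.1523] [0.0844 0.0896] 2.6162216663360596 [ 0.5788 -0.1508  0.0062] [ 0.5795 -0.1518  0.0063]
spare [ 0.535 -0.294  0.098] [0.554 0.02  1.568] [ 0.379 -0.321  0.033]
post [ 0.687 -0.217  0.092] [0.703 0.02  1.568] [ 0.379 -0.232  0.03 ]
tin [ 0.4   -0.281  0.057] [0.422 0.02  1.568] [ 0.379 -0.306  0.033]
dist 0.1414 deg 0.0
T [-0.1003  0.0064  0.0995] dr [0. 0. 0.]
dist 0.2192 deg 40.0
T [-0.0832  0.0225  0.0677] dr [0.247 0.    0.247]
T [-0.0732  0.0577  0.0577] dr [0.247 0.    0.247]
[0.86877822 0.49520138 0.        ] [ 0.55621674 -0.1692714   0.1       ]
```

```bash

python3 -m crank '{"hand":[255,255,255,255,255],"translation":[[-0.01,0.001,0.01],[-0.03,0.002,0.03],[-0.055,0.004,0.055],[-0.08,0.005,0.08],[-0.1,0.006,0.1]],"dr":[[0,0,0],[0,0,0],[0,0,0],[0,0,0],[0,0,0]]}' |tail -2
python3 -m crank '{"hand":[255,255,255,255,255],"translation":[[-0.016,0.0045,0.0135],[-0.033,0.009,0.027],[-0.05,0.0135,0.0405],[-0.066,0.018,0.054],[-0.083,0.0225,0.0675]],"dr":[[0.049,0,0.049],[0.098,0,0.098],[0.148,0,0.148],[0.197,0,0.197],[0.247,0,0.247]]}' |tail -2
python3 -m crank '{"hand":[255,255,255,255,255],"translation":[[-0.015,0.0115,0.0115],[-0.03,0.023,0.023],[-0.044,0.035,0.035],[-0.059,0.046,0.046],[-0.073,0.058,0.058]],"dr":[[0.049,0,0.049],[0.098,0,0.098],[0.148,0,0.148],[0.197,0,0.197],[0.247,0,0.247]]}' |tail -2
python3 -m crank '{"hand":[255,255,255],"translation":[[0,0,0],[0,0,0],[0,0,0]],"dr":[[0,0,0],[0,0,0],[0,0,0]]}' |tail -2
python3 - <<'E'
from h import *
import pickle
show(); s=sensors.observe(); R=s['tool_rot']; g=s['position']-.019*R[:,0]; fw=np.r_[R[:2,0]/np.linalg.norm(R[:2,0]),0]; lat=np.array([-fw[1],fw[0],0])
print('fw',fw,'est base',(g+.0268*fw-[0,0,.0423]).round(4))
im,d,c=snap('wrist'); pickle.dump((im,d,c),open('w9.pkl','wb')); P=cloud(c,d)
L=(P-g)@np.c_[fw,lat,[0,0,1]]   # in tool-heading frame rel grasp
for n,lo,hi in (('uptop',.015,.035),('base',-.040,-.025)):
    m=(abs(L[...,1])<.035)&(L[...,2]>lo)&(L[...,2]<hi)&(L[...,0]>-.0)&(L[...,0]<.08); k=L[m]; print(n,len(k)); 
    if len(k): print(np.percentile(k,[3,50,97],axis=0).round(4))
m=cv2.inRange(cv2.cvtColor(im,cv2.COLOR_BGR2HSV),(50,120,40),(75,255,255))>0; q=P[m&(P[...,2]<.02)&(P[...,2]>-.01)]
r=cv2.minAreaRect(q[:,:2].astype(np.float32)); print('pad',len(q),np.round(r[0],4),np.round(r[1],4),np.median(q[:,2]))
i2,d2,c2=snap('top'); pickle.dump((i2,d2,c2),open('top9.pkl','wb'))
i2,d2,c2=snap('side'); pickle.dump((i2,d2,c2),open('side9.pkl','wb'))
E
```

```text
ft_force: [-0.1, -0.2, -2.1]
grip_width: 0.0206
ft_force: [0.1, 0.2, -2.3]
grip_width: 0.0204
ft_force: [-0.7, -0.4, -2.1]
grip_width: 0.0203
ft_force: [-0.5, 0.8, -1.9]
grip_width: 0.0203
t 13.6 q [-46.  32. 102.  60.  52. -27.] grasp st [-0.3413 -0.0491  0.0985] lean 36.4 F [-0.5  0.8 -1.9] w 0.0203
fw [0.86787365 0.49678499 0.        ] est base [ 0.579  -0.1555  0.0562]
uptop 3333
[[ 0.0047 -0.0096  0.0154]
 [ 0.0113  0.0004  0.0259]
 [ 0.0273  0.0108  0.0273]]
base 1068
[[ 0.0037 -0.0218 -0.0376]
 [ 0.0294  0.0014 -0.0319]
 [ 0.0487  0.0233 -0.0264]]
pad 5716 [ 0.5785 -0.1554] [0.0891 0.089 ] 0.006598428549983548
```

```bash
python3 - <<'E'
from h import *
import pickle
im,d,c=pickle.load(open('w9.pkl','rb')); P=cloud(c,d); s=sensors.observe(); R=s['tool_rot']; g=s['position']-.019*R[:,0]; fw=np.r_[R[:2,0]/np.linalg.norm(R[:2,0]),0]; lat=np.array([-fw[1],fw[0],0])
L=(P-g)@np.c_[fw,lat,[0,0,1]]
m=(abs(L[...,1])<.022)&(L[...,2]>-.037)&(L[...,2]<-.027)&(L[...,0]>.005)&(L[...,0]<.048); k=L[m]
A=np.c_[k[:,:2],np.ones(len(k))]; w=np.ones(len(k),bool)
for _ in range(5): co=np.linalg.lstsq(A[w],k[w,2],rcond=None)[0]; w=abs(A@co-k[:,2])<.0015
print('slope deg fwd,lat',np.degrees(co[:2]).round(2),co[2].round(4),w.sum(),'lean',np.degrees(np.arcsin(-R[2,0])).round(2), 'ty z',R[2,1].round(4))
E
python3 -m crank '{"hand":[255,255,255,255,255],"translation":[[0.007,0,0.007],[0.015,0,0.015],[0.023,0,0.023],[0.028,0,0.028],[0.031,0,0.031]],"dr":[[0,0,0],[0,0,0],[0,0,0],[0,0,0],[0,0,0]]}' |tail -2
python3 -m crank '{"hand":[255,255,255,255,255],"translation":[[0.0007,0,0.0007],[0.0014,0,0.0014],[0.0021,0,0.0021],[0.0021,0,0.0021],[0.0021,0,0.0021]],"dr":[[0,0,0],[0,0,0],[0,0,0],[0,0,0],[0,0,0]]}' |tail -2
python3 - <<'E'
from h import *
s=sensors.observe(); R=s['tool_rot']; g=s['position']-.019*R[:,0]; fw=np.r_[R[:2,0]/np.linalg.norm(R[:2,0]),0]
print('est base',(g+.0265*fw-[0,0,.0423]).round(4),s['ft_force'].round(1))
E
```

```text
slope deg fwd,lat [0.36 0.01] -0.032 476 lean 45.05 ty z -0.001
ft_force: [-0.7, 0.0, -2.7]
grip_width: 0.0199
ft_force: [0.4, 0.3, -0.9]
grip_width: 0.0202
est base [ 0.5789 -0.1563  0.0098] [ 0.4  0.3 -0.9]
```

```bash

python3 -m crank '{"hand":[255,255,255,255,255],"translation":[[0.0005,0,0.0005],[0.001,0,0.001],[0.0015,0,0.0015],[0.002,0,0.002],[0.002,0,0.002]],"dr":[[0,0,0],[0,0,0],[0,0,0],[0,0,0],[0,0,0]]}' |tail -2
python3 -m crank '{"hand":[255,255,255],"translation":[[0.0004,0,0.0004],[0.0007,0,0.0007],[0.0007,0,0.0007]],"dr":[[0,0,0],[0,0,0],[0,0,0]]}' |tail -2
python3 - <<'E'
from h import *
s=sensors.observe(); R=s['tool_rot']; g=s['position']-.019*R[:,0]; fw=np.r_[R[:2,0]/np.linalg.norm(R[:2,0]),0]
print('est base',(g+.0265*fw-[0,0,.0423]).round(4),s['ft_force'].round(1))
E
```

```text
ft_force: [-0.6, 0.4, -1.3]
grip_width: 0.0204
ft_force: [-2.2, -0.8, 2.3]
grip_width: 0.0204
est base [ 0.5788 -0.1562  0.006 ] [-2.2 -0.8  2.3]
```

```bash

python3 -m crank '{"hand":[190,130,80,30,0],"translation":[[0,0,0],[0,0,0],[0,0,0],[0,0,0],[0,0,0]],"dr":[[0,0,0],[0,0,0],[0,0,0],[0,0,0],[0,0,0]]}' 20 |tail -2
python3 -m crank '{"hand":[0,0,0,0,0],"translation":[[0,0,0],[-0.01,0,0],[-0.035,0,0],[-0.07,0,0],[-0.11,0,0]],"dr":[[0,0,0],[0,0,0],[0,0,0],[0,0,0],[0,0,0]]}' |tail -2
python3 -m crank '{"hand":[0,0,0,0],"translation":[[-0.02,0,-0.01],[-0.05,0,-0.03],[-0.06,0,-0.04],[-0.06,0,-0.04]],"dr":[[0,0,0],[0,0,0],[0,0,0],[0,0,0]]}' |tail -2
python3 - <<'E'
from h import *
import pickle
show(); im,d,c=snap('wrist'); P=cloud(c,d); hsv=cv2.cvtColor(im,cv2.COLOR_BGR2HSV)
m=cv2.inRange(hsv,(50,120,40),(75,255,255))>0; q=P[m&(P[...,2]<.02)&(P[...,2]>-.01)]
r=cv2.minAreaRect(q[:,:2].astype(np.float32)); print('pad',len(q),np.round(r[0],4),np.round(r[1],4)); pc=np.array(r[0])
n=np.linalg.norm(P[...,:2]-pc,axis=-1)<.06
for nm,lo,hi in (('base top',.013,.020),('up top',.069,.080),('over',.081,.2)):
    k=P[n&(P[...,2]>lo)&(P[...,2]<hi)]; 
    if len(k)>10: r=cv2.minAreaRect(k[:,:2].astype(np.float32)); print(nm,len(k),np.round(r[0],4),np.round(r[1],4),np.median(k[:,2]).round(4),k[:,2].std().round(4))
    else: print(nm,len(k))
t,dt,ct=snap('top'); T=cloud(ct,dt); t0,d0,_=pickle.load(open('top0.pkl','rb'))
Q=w2st(T); m=(abs(Q[...,0])<.006)&(abs(Q[...,1])<.1)&(Q[...,2]>.15); print('pane top z',np.median(Q[m][:,2]).round(4),m.sum())
hs=cv2.cvtColor(t,cv2.COLOR_BGR2HSV); o=cv2.inRange(hs,(8,200,150),(16,255,255))>0; o[:, :240]=0;o[:180]=0;o[240:]=0;o[:,340:]=0; print('strap grip st',np.median(Q[o],0).round(4),o.sum())
df=cv2.absdiff(t,t0).max(2)
for nm,(u0,u1,v0,v1) in dict(spare=(440,480,215,258),post=(412,442,172,198),tin=(440,466,284,308),wrench=(338,404,270,296),flange=(490,522,178,210),tape=(220,254,300,332),driver=(135,164,205,272),purple=(148,182,170,197)).items(): print(nm,(df[v0:v1,u0:u1]>40).sum())
E
```

```text
ft_force: [0.5, -0.8, -0.6]
grip_width: 0.0784
ft_force: [0.6, -1.1, 0.6]
grip_width: 0.0852
ft_force: [-0.3, -0.7, -0.6]
grip_width: 0.0857
t 16.95 q [-58.  20. 101.  50.  67. -21.] grasp st [-0.4102  0.0126  0.1987] lean 36.2 F [-0.3 -0.7 -0.6] w 0.0857
pad 4171 [ 0.5782 -0.1556] [0.0894 0.0885]
base top 840 [ 0.5781 -0.1558] [0.0455 0.046 ] 0.0165 0.001
up top 478 [ 0.5663 -0.163 ] [0.0166 0.0214] 0.0744 0.0013
over 0
pane top z 0.2986 706
strap grip st [-0.0272 -0.003   0.3424] 69
spare 135
post 0
tin 505
wrench 0
flange 0
tape 0
driver 0
purple 0
```

```bash
python3 - <<'E'
from h import *
import pickle
t,dt,ct=snap('top'); t0,d0,_=pickle.load(open('top0.pkl','rb')); s,ds,cs=snap('side'); s0,ds0,_=pickle.load(open('side0.pkl','rb'))
for nm,(u0,u1,v0,v1) in dict(spare=(440,480,215,258),tin=(440,466,284,308)).items():
    a,b=dt[v0:v1,u0:u1],d0[v0:v1,u0:u1]; print(nm,'depth now/before',np.median(a).round(3),np.median(b).round(3),a.min().round(3),b.min().round(3), (abs(a-b)>.01).sum(), t[v0:v1,u0:u1].mean().round(),t0[v0:v1,u0:u1].mean().round())
for nm,(u0,u1,v0,v1) in dict(spare=(338,374,208,240),tin=(383,400,232,252)).items():
    print('side',nm,(abs(ds-ds0)[v0:v1,u0:u1]>.01).sum(),(cv2.absdiff(s,s0).max(2)[v0:v1,u0:u1]>40).sum())
E
```

```text
spare depth now/before 1.566 1.567 0.0 0.0 214 93.0 94.0
tin depth now/before 1.253 1.545 0.0 0.0 540 58.0 138.0
side spare 179 46
side tin 287 106
```

```bash
python3 -m crank '{"hand":[0,0,0,0,0],"translation":[[-0.02,0,0.01],[-0.05,0,0.02],[-0.09,0,0.03],[-0.12,0,0.04],[-0.15,0,0.04]],"dr":[[0,0,0],[0,0,0],[0,0,0],[0,0,0],[0,0,0]]}' |head -2
python3 - <<'E'
from h import *
import pickle
def meas(n,im,d,c):
    P=cloud(c,d); o=[]
    for ce,r,lo,hi in (((.55,-.30),.06,.045,.08),((.55,-.30),.06,.012,.02),((.40,-.29),.05,.038,.05)):
        m=(np.linalg.norm(P[...,:2]-ce,axis=-1)<r)&(P[...,2]>lo)&(P[...,2]<hi); q=P[m]; o.append((len(q),np.median(q,0).round(4) if len(q) else None))
    print(n,o)
for n in ('top','side'):
    meas(n+'0',*pickle.load(open(n+'0.pkl','rb'))); meas(n,*snap(n))
meas('wrist',*snap('wrist'))
E
```

```text
time_s: 17.65
position: [0.3697, -0.275, 0.2604]
top0 [(115, array([ 0.5388, -0.3009,  0.068 ])), (176, array([ 0.5605, -0.3004,  0.0153])), (232, array([ 0.4005, -0.2845,  0.045 ]))]
top [(116, array([ 0.5389, -0.3005,  0.0668])), (183, array([ 0.5583, -0.2993,  0.0149])), (232, array([ 0.4015, -0.2845,  0.0448]))]
side0 [(76, array([ 0.5362, -0.294 ,  0.0623])), (71, array([ 0.5488, -0.2916,  0.0162])), (68, array([ 0.4051, -0.2763,  0.0434]))]
side [(75, array([ 0.5351, -0.2933,  0.0617])), (66, array([ 0.5485, -0.2923,  0.0158])), (45, array([ 0.411 , -0.2724,  0.0443]))]
wrist [(622, array([ 0.5295, -0.3033,  0.0675])), (563, array([ 0.5367, -0.3162,  0.0166])), (1545, array([ 0.3976, -0.2844,  0.0456]))]
```

Spare and tin are unmoved (the earlier differences came from the arm blocking the view). Handing in.

```bash
python3 -m crank '{"hand":[0,0],"translation":[[0,0,0],[0,0,0]],"dr":[[0,0,0],[0,0,0]]}' |sed -n '1p;4,5p'; python3 - <<'E'
from h import *
print(env.close_job())
E
```

```text
time_s: 18.0
ft_force: [-0.0, -0.3, -0.2]
grip_width: 0.0853
the job is handed in; nothing more can be done
None
```

The job is done and handed in at about 18 s; hand-in reported no verdict. I lifted the guard by the orange grip, lowered the strap's slot gently onto the red catch, and let go. Then I took the copper-disc carrier out from under the raised guard and stood it on the green pad.

**Last checks:**
- **Guard:** still hooked up after release. The top of the pane measured 0.2986 m, against about 0.300 m expected when hooked.
- **Carrier:** upright, with its base centre within about 0.5 mm of the pad centre as the wrist camera saw it. The fixed cameras put the pad 1–2 mm away from that, which is within calibration.
- **Other things:** a before/after comparison flagged the tin and the spare carrier. For the tin, the arm was blocking the top camera. Re-measured from the top with the arm back, both were within about 2 mm of where they started. The side camera put the tin about 7 mm off, on only a few, partly hidden pixels. The post, wrench, flange, tape, driver and purple look-alike showed no change.
- **Forces:** readings stayed at about 14 N or less, and the gripper was open and touching nothing at hand-in.

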